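# Shut and bolt the parts drawer on the microscope bench

## Task

The repaired circuit board is back in the red-fronted drawer, so put it safely away: with the fingertips, push the red drawer gently until it is fully home, and only then push the black bolt knob on top of that same cabinet to the left (as you face the drawer) until the bolt stops, through the staple. Do not slam the drawer, do not touch or lift the board, leave the yellow drawer and its bolt just as they are, and do not pick up or disturb anything else on the bench.

Things in the scene. Friction and masses are not known exactly. Their poses are not given: they have to be found in the camera images.
- red_case: low grey metal cabinet with one red drawer front, fixed to the bench: 160 deep (x) x 140 wide (y) x 85 high. Origin: centre of its underside, on the 3 mm mat. Its -x points out of the drawer front, roughly to the robot; +y is left as one faces the front; +z up. The two cabinets differ only in the colour of the front and of a stripe on top, stand side by side in either order, turned up to 15 degrees
- red_front (a point): centre of the outer face of the red drawer's flat front (138 wide, 74 high, 12 thick, no handle), 43 above the bench; moves with the drawer. Axes as the cabinet's: push along +x to shut. A steel strap 8 wide, 26 left (+y) of this point, rises behind the face and reaches back 40; it carries the staple for the bolt, top 68 above this point
- red_drawer (a joint): how far the red drawer stands out, m: 0 fully home against a hard stop, at most 0.100; starts 0.050 to 0.085 out. Slides stiffly: about 1.5 N of friction, some damping, no spring and no catch, so it stays where it is left
- red_knob (a point): on the axis of the red cabinet's black bolt knob, 11 below its top: upright round post, diameter 12, from 102 to 128 above the bench, 29 behind the closed front's plane. Bolt drawn back: knob 40 right (-y) of the cabinet's middle; it slides along +y. The steel channel sides beside the brass bar reach 102, so push with fingertips ending 105 to 112 above the bench
- red_bolt (a joint): travel of the red cabinet's bolt along +y (left), m: 0 drawn back, 0.040 fully shot, against a hard stop; starts 0 to 0.010, clear of the staple. About 1.5 N of friction, no spring; it stays where it is left
- board: loose green circuit board, 60 x 45 x 4 with a black chip and a white connector (10 high in all), 30 g, lying flat on the floor of the red drawer; origin: centre of its underside. It rides along with the drawer
- yellow_case: low grey metal cabinet with one yellow drawer front, fixed to the bench: 160 deep (x) x 140 wide (y) x 85 high. Origin: centre of its underside, on the 3 mm mat. Its -x points out of the drawer front, roughly to the robot; +y is left as one faces the front; +z up. The two cabinets differ only in the colour of the front and of a stripe on top, stand side by side in either order, turned up to 15 degrees
- yellow_front (a point): centre of the outer face of the yellow drawer's flat front (138 wide, 74 high, 12 thick, no handle), 43 above the bench; moves with the drawer. Axes as the cabinet's: push along +x to shut. A steel strap 8 wide, 26 left (+y) of this point, rises behind the face and reaches back 40; it carries the staple for the bolt, top 68 above this point
- yellow_knob (a point): on the axis of the yellow cabinet's black bolt knob, 11 below its top: upright round post, diameter 12, from 102 to 128 above the bench, 29 behind the closed front's plane. Bolt drawn back: knob 40 right (-y) of the cabinet's middle; it slides along +y. The steel channel sides beside the brass bar reach 102, so push with fingertips ending 105 to 112 above the bench
- jar: amber glass jar with a white cap, diameter 40, 50 high, between the cabinets towards their rear; origin: centre of its underside
- tin: flat round aluminium tin, diameter 48, 20 high, in front of and between the cabinets; origin: centre of its underside
- spool: steel-grey spool, diameter 56, 40 high, standing on its flange to the left; origin: centre of its underside
- screwdriver: screwdriver about 160 long, lying to the right; origin: underside, about mid-length; its x axis runs along it to the tip
- tweezers: dark steel tweezers, 130 long, 8 high, lying to the right; origin: centre of the underside
- mug: white mug, diameter 76, 90 high, standing at the left rear; origin: centre of its underside; handle on its own +y side
Not all that is in view belongs to the job. There is more than one size of the board; the job needs the middle-sized.

How it is judged:
By the outcome, as a careful person would: the job done as asked, in the order asked, and still so for the second after the job is handed in, with the robot touching nothing.
It also fails if it takes over 38 s, if anything falls off the work surface, if the arm or the gripper's body presses on something with over 40 N, if the wrist force passes 120 N, or if a joint passes its speed limit or range.

## Robot

A 6-joint arm with a two-finger parallel gripper is mounted at the origin on the work surface. World frame = base frame: x ahead of the robot, y to its left, z up, the work surface at z = 0. Lengths are in m, angles in rad, forces in N, time in s.
With the tool pointing down it reaches from about 0.25 to 0.725 m from the base axis. Payload 4 kg.
Tool frame: the origin (TCP) lies between the finger pads; the fingertips stand 11 mm ahead of it and the grasp point (between the pads) lies 8 mm behind it (tcp_to_tips is the z of the fingertips in the tool frame, in m); z points along the fingers, y is the direction in which the jaws open and shut (so a half turn about z gives the same grasp; the last joint's range is limited). The gripper opens to 85 mm and grips with 20 to 120 N. Pads are 22 mm wide; open, the fingers measure 114 mm over their backs; the gripper's body (76 mm by 85 mm) begins 54 mm behind the grasp point. The pads swing forward as they close: fully open they stand 13 mm farther back than shut.
Start: joints at [1.128, 0.241, 0.005, 1.335, 0, 1.571], TCP at [0.214, 0.452, 0.242] pointing down, gripper open.
Joint ranges: [-2.72, 2.72], [-1.05, 1.87], [-1.09, 1.28], [-1.99, 2.15], [-1.42, 1.44], [-3.14, 3.14]. Speed limits (rad/s): [2.79, 2.79, 3.14, 3.14, 3.14, 3.14].

## Interface

Orientations are given as a unit quaternion [x, y, z, w].
In Python, from workcell import * gives the robot as it stands.
- The arm moves only by the tool move_arm, never from a script. Its argument "moves" is a list that holds one entry, the list of rows, each a list of 7 numbers: the shift along the world's x, y, z in units of 500 mm (1.0 is 500 mm), then the turn, a rotation vector about the world's x, y, z in units of 30 degrees (1.0 is 30 degrees), then the closure, from -1 (fully open) to 1 (shut), so that 0 is half open. A call has 1 to 8 rows; each row shifts and turns the pose as measured when the row begins; what a row does not reach is not made up. A row lasts 1/12 s, in which the tool goes at most 41.7 mm and 7.16 degrees, less where a joint would pass 70% of its speed; a pose out of reach is approached as far as the arm can. A call with a number of a shift or a turn outside -1 to 1 is refused whole. A call with a gripper value outside its range is refused whole. The fingers move at their own pace and stop on an object; the grip force is fixed at half the most. Time passes only in rows, so rows that do not move let the fingers close. It gives the time, the measured TCP pose, the force and the opening at its end, in the units of the state.
- get_obs(): the state, without advancing time (a new reading comes with each control period).
- camera(name): name is "side" or "top"; returns a dict with "pixels" (480x640x3 uint8, red, green, blue), "range_z" (480x640 float32, m along the optical axis (not along the pixel's ray), 0 where there is no reading), "fx", "fy", "cx", "cy" (pixels), "extrinsics" (4x4, takes a point from camera to world coordinates). Camera axes: x right, y down, z forward; pixel columns grow to the right and rows downward; lengths in m; the calibration is good to about 2 mm. A picture is of the moment at which its call begins.
- job_done(): hands the job in, once; it reports no verdict.
The state is a dict: "clock": time; "joint_pos": joint angles; "joint_vel": joint speeds; "tau": joint torques, N m; "eef_pos": TCP position; "tool_rot": TCP orientation; "ft_force": force on the tool from outside, world axes, zero at the start; "ft_torque": the same for the moment, N m; "grip_width": finger opening in m.
Only numpy, scipy, OpenCV 4.12 (cv2) and the standard library are available. Lean on these libraries where they do the work, as an engineer would, in place of code of your own. Each camera call takes 0.05 s, during which the arm holds its last target.

## Working session

There is one attempt and no reset: what is moved stays moved. The work goes in short steps, Python scripts to look and compute and a tool call to move; the robot and the scene stay as the last step left them, time stands still between calls to the robot, and variables do not carry over. Pictures are saved under pics/ and viewed, and the job is handed in when it is done.

Besides the shell and the picture viewer there is one more tool, called after ">>>" as name(argument=value, ...), one argument or row to a line, values as JSON. move_arm: Moves the arm, as the interface text tells. Shifts and turns lie within -1 to 1; 1 stands for 500 mm of shift or 30 degrees of turn. Its arguments: {"type":"object","properties":{"moves":{"type":"array","items":{"type":"array","items":{"type":"array","items":{"type":"number"}}}}},"required":["moves"]}

```bash
mkdir -p pics; ls; python3 - <<'E'
from workcell import *
import cv2,numpy as np
for n in("top","side"):
    c=camera(n); cv2.imwrite(f"pics/{n}0.png",c["pixels"][:,:,::-1]); np.savez(f"{n}0.npz",**c)
    print(n,c["fx"],c["cx"],c["cy"],np.round(c["extrinsics"],3).tolist())
o=get_obs(); print(o)
E
```

```text
pics
top 551.5744663265361 324.88473674107445 244.50060164525777 [[-0.029, -0.994, 0.102, 0.458], [-1.0, 0.029, -0.007, 0.02], [0.005, -0.103, -0.995, 1.274], [0.0, 0.0, 0.0, 1.0]]
side 546.7562975585261 308.7270621116268 238.4774698821423 [[0.727, -0.336, 0.598, -0.129], [-0.686, -0.351, 0.637, -0.717], [-0.004, -0.874, -0.486, 0.667], [0.0, 0.0, 0.0, 1.0]]
{'clock': 0.1, 'joint_pos': array([1.12796824e+00, 2.41350786e-01, 3.85326209e-03, 1.33521494e+00,
       1.23617737e-05, 1.57079673e+00]), 'joint_vel': array([-0.00155742, -0.00118098,  0.004349  ,  0.00078306,  0.00163139,
       -0.00227404]), 'tau': array([-1.55931502e-03, -3.73137617e+01,  2.53009611e+01,  1.08688461e-02,
       -1.45346949e-04,  1.05575359e-05]), 'eef_pos': array([0.21400774, 0.45127304, 0.24149323]), 'tool_rot': array([ 2.19609469e-01,  9.75587394e-01, -9.33325084e-04, -2.16431160e-04]), 'ft_force': array([-0.39148806,  0.15908579, -0.24834765]), 'ft_torque': array([0.00412363, 0.00510108, 0.02527826]), 'grip_width': 0.08554826694025582}
```

View pics/top0.png

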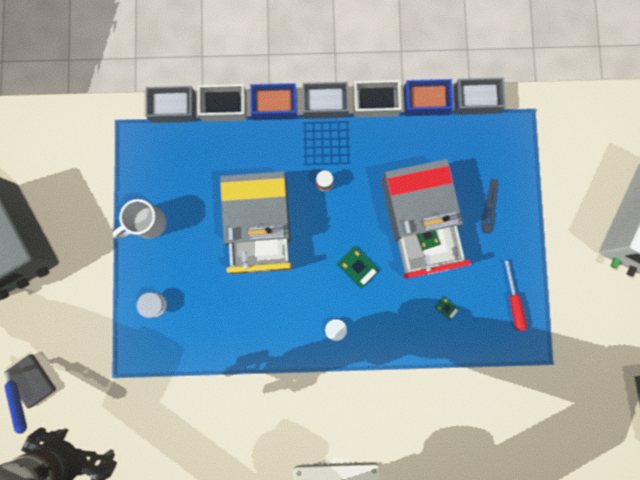

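View pics/side0.png

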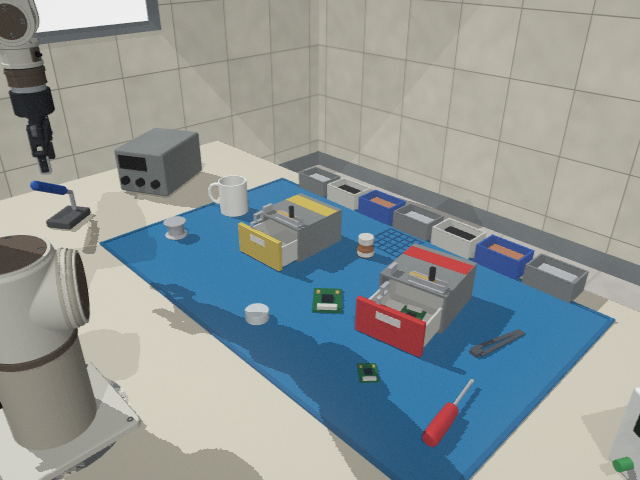

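The top view shows the red cabinet on the right (stripe at about 420,180, front edge at about 437,268, knob near 432,220). The board is inside the drawer, and the other two boards lie on the mat. Next I'll measure the poses.

```bash
cat > h.py <<'E'
import numpy as np,cv2
def cloud(c):
    v,u=np.mgrid[0:480,0:640]; z=c["range_z"]
    P=np.stack([(u-c["cx"])*z/c["fx"],(v-c["cy"])*z/c["fy"],z],-1)
    E=c["extrinsics"]; W=P@E[:3,:3].T+E[:3,3]; W[z==0]=np.nan
    return W
E
python3 - <<'E'
from h import *
c=dict(np.load("top0.npz")); W=cloud(c); p=c["pixels"].astype(int)
r,g,b=p[...,0],p[...,1],p[...,2]
v,u=np.mgrid[0:480,0:640]
red=(r>130)&(g<70)&(b<70)
st=red&(v<200)&(u>370)&(u<470); fr=red&(v>250)&(v<285)&(u>390)&(u<480)
for n,m in(("stripe",st),("front",fr)):
    Q=W[m]; Q=Q[np.isfinite(Q[:,0])]
    print(n,len(Q),Q.mean(0),np.percentile(Q[:,2],[5,50,95]))
    R=cv2.minAreaRect(Q[:,:2].astype(np.float32)*1000); print(R, cv2.boxPoints(R))
# front top edge only
Q=W[fr&(W[...,2]>0.07)];print(len(Q)); R=cv2.minAreaRect(Q[:,:2].astype(np.float32)*1000); print(R,cv2.boxPoints(R))
# case top grey
m=(u>380)&(u<465)&(v>155)&(v<285)
Q=W[m&(W[...,2]>0.075)&(W[...,2]<0.095)]
print(len(Q),np.median(Q[:,2]))
T=W[m&(W[...,2]>0.115)]; print("high",len(T)); print(np.round(T,3))
c2=np.array(c["pixels"][150:290,370:500,::-1]); cv2.imwrite("pics/crop.png",cv2.resize(c2,None,fx=4,fy=4))
c3=dict(np.load("side0.npz")); cv2.imwrite("pics/crop2.png",cv2.resize(c3["pixels"][230:360,340:490,::-1],None,fx=4,fy=4))
E
```

```text
stripe 962 [ 0.71540987 -0.20013946  0.08847169] [0.0847654  0.0885778  0.09209005]
((715.3731079101562, -199.85354614257812), (36.311038970947266, 133.59576416015625), 9.961658477783203) [[ 685.93604 -137.20343]
 [ 709.04663 -268.78506]
 [ 744.8102  -262.50366]
 [ 721.6996  -130.92203]]
front 192 [ 0.52180526 -0.23156656  0.07842982] [0.0726874  0.07951394 0.08368153]
((522.0180053710938, -232.46005249023438), (7.430164337158203, 135.45855712890625), 10.293763160705566) [[ 506.25983 -166.48479]
 [ 530.46564 -299.76306]
 [ 537.7762  -298.4353 ]
 [ 513.5704  -165.15704]]
184
((522.0841064453125, -232.73782348632812), (7.416234016418457, 134.88645935058594), 10.263335227966309) [[ 506.4188  -167.03442]
 [ 530.45184 -299.7626 ]
 [ 537.7494  -298.44122]
 [ 513.7164  -165.71304]]
4389 0.08787294924748212
high 35
[[ 0.631 -0.243  0.129]
 [ 0.631 -0.245  0.13 ]
 [ 0.631 -0.247  0.128]
 [ 0.631 -0.25   0.127]
 [ 0.629 -0.241  0.125]
 [ 0.629 -0.243  0.128]
 [ 0.629 -0.245  0.127]
 [ 0.628 -0.247  0.13 ]
 [ 0.628 -0.249  0.13 ]
 [ 0.628 -0.24   0.12 ]
 [ 0.627 -0.241  0.126]
 [ 0.626 -0.242  0.13 ]
 [ 0.627 -0.245  0.125]
 [ 0.627 -0.247  0.127]
 [ 0.627 -0.249  0.126]
 [ 0.627 -0.251  0.128]
 [ 0.626 -0.24   0.119]
 [ 0.625 -0.241  0.125]
 [ 0.625 -0.242  0.129]
 [ 0.624 -0.244  0.132]
 [ 0.624 -0.247  0.129]
 [ 0.624 -0.249  0.129]
 [ 0.624 -0.251  0.129]
 [ 0.624 -0.241  0.117]
 [ 0.623 -0.241  0.127]
 [ 0.623 -0.243  0.127]
 [ 0.622 -0.244  0.13 ]
 [ 0.623 -0.247  0.125]
 [ 0.623 -0.25   0.122]
 [ 0.622 -0.243  0.116]
 [ 0.621 -0.243  0.125]
 [ 0.621 -0.245  0.127]
 [ 0.62  -0.246  0.129]
 [ 0.547 -0.203  0.116]
 [ 0.53  -0.207  0.116]]
```

```bash
python3 - <<'E'
import cv2,numpy as np
a=cv2.imread("pics/crop.png");b=cv2.imread("pics/crop2.png");print(a.shape,b.shape)
h=max(a.shape[0],b.shape[0]);o=np.zeros((h,a.shape[1]+b.shape[1],3),np.uint8);o[:a.shape[0],:a.shape[1]]=a;o[:b.shape[0],a.shape[1]:]=b
cv2.imwrite("pics/both.png",cv2.resize(o,None,fx=.7,fy=.7))
E
```

```text
(560, 520, 3) (520, 600, 3)
```

View pics/both.png

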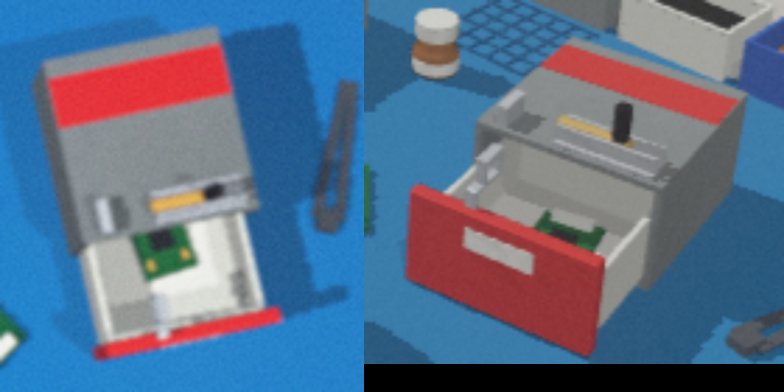

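The front's top edge is centred near (0.522, -0.2325) with a yaw of about 10°. The knob is near (0.6255, -0.2455), so the drawer stands about 76 mm out and the bolt about 9 mm. I'll shut the fingers, turn 35° and move over.

>>> move_arm(
  moves=[
    [[0.029,-0.077,0,0,0,0.197,1],[0.029,-0.077,0,0,0,0.197,1],[0.029,-0.077,0,0,0,0.197,1],[0.029,-0.077,0,0,0,0.197,1],[0.029,-0.077,0,0,0,0.197,1],[0.029,-0.077,0,0,0,0.197,1],[0.029,-0.077,0,0,0,0,1],[0.029,-0.077,0,0,0,0,1]],
  ],
)

```text
clock: 0.77
eef_pos: [0.3223, 0.1542, 0.2367]
tool_rot: [-0.094, 0.996, -0.003, -0.002]
ft_force: [1.0, 0.6, -1.3]
grip_width: -0.0001
```

```bash
python3 - <<'E'
from workcell import *
from scipy.spatial.transform import Rotation as R
o=get_obs(); M=R.from_quat(o["tool_rot"]).as_matrix()
import numpy as np
print(o["joint_pos"],o["eef_pos"],np.round(M,3),o["grip_width"])
E
```

```text
[ 0.44937424 -0.03641462 -0.32343144  1.28976944 -0.00379508  0.26070292] [0.32233999 0.15422685 0.23665254] [[-0.982 -0.188 -0.004]
 [-0.188  0.982 -0.006]
 [ 0.005 -0.005 -1.   ]] -0.00011107200077709002
```

>>> move_arm(
  moves=[
    [[0.03,-0.079,0,0,0,0,1],[0.03,-0.079,0,0,0,0,1],[0.03,-0.079,0,0,0,0,1],[0.03,-0.079,0,0,0,0,1],[0.03,-0.079,0,0,0,0,1],[0.03,-0.079,0,0,0,0,1],[0.03,-0.079,0,0,0,0,1],[0.03,-0.079,0,0,0,0,1]],
  ],
)

```text
clock: 1.43
eef_pos: [0.4348, -0.16, 0.2356]
tool_rot: [-0.094, 0.996, -0.002, -0.002]
ft_force: [-0.1, 0.5, -0.3]
grip_width: -0.0003
```

>>> move_arm(
  moves=[
    [[0.03,-0.077,0,0,0,0,1],[0.03,-0.077,0,0,0,0,1],[0,0,0,0,0,0,1]],
  ],
)

```text
clock: 1.68
eef_pos: [0.465, -0.2443, 0.2331]
tool_rot: [-0.09, 0.996, -0.003, -0.003]
ft_force: [-0.3, 0.0, 0.0]
grip_width: -0.0003
```

>>> move_arm(
  moves=[
    [[0,0,-0.065,0,0,0,1],[0,0,-0.065,0,0,0,1],[0,0,-0.065,0,0,0,1],[0,0,-0.065,0,0,0,1],[0,0,-0.03,0,0,0,1],[0,0,-0.02,0,0,0,1],[0,0,0,0,0,0,1]],
  ],
)

```text
clock: 2.27
eef_pos: [0.4623, -0.2458, 0.0692]
tool_rot: [-0.087, 0.996, -0.002, -0.004]
ft_force: [-0.8, -0.2, 0.9]
grip_width: -0.0002
```

```bash
cat > see.py <<'E'
import sys
from workcell import *
from h import *
n=sys.argv[1]
o=get_obs(); print(o["eef_pos"].round(4),o["ft_force"].round(2),o["clock"])
t=camera("top");s=camera("side")
a=cv2.resize(t["pixels"][140:300,360:500,::-1],None,fx=2.8,fy=2.8); b=cv2.resize(s["pixels"][160:380,300:500,::-1],None,fx=2.1,fy=2.1)
h=max(a.shape[0],b.shape[0]);out=np.zeros((h,a.shape[1]+b.shape[1],3),np.uint8);out[:a.shape[0],:a.shape[1]]=a;out[:b.shape[0],a.shape[1]:]=b
out=out[:600,:];out=out if out.shape[1]<=800 else cv2.resize(out,None,fx=800/out.shape[1],fy=800/out.shape[1])
cv2.imwrite(f"pics/{n}.png",out)
np.savez(f"{n}_top.npz",**t);np.savez(f"{n}_side.npz",**s)
E
python3 see.py pre
```

```text
[ 0.4623 -0.2458  0.0692] [-0.81 -0.24  0.88] 2.2667
```

View pics/pre.png

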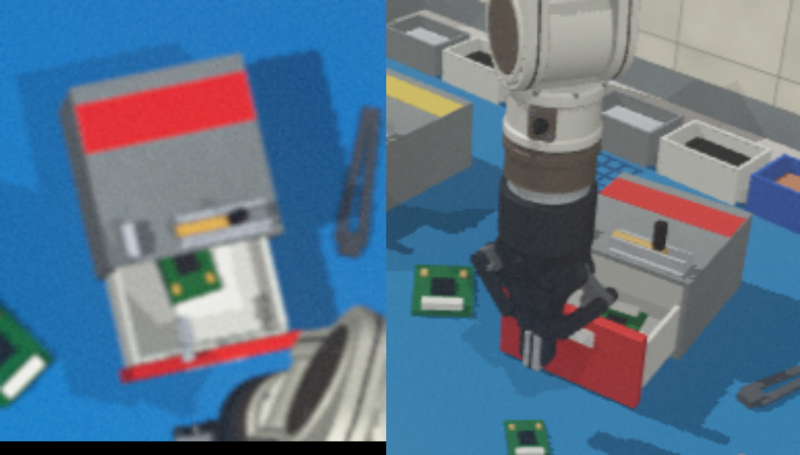

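The closed fingers stand clear in front of the red face (side view near 540,350), about 45 mm away. I'll rise a little and approach slowly.

>>> move_arm(
  moves=[
    [[0,0,0.016,0,0,0,1],[0.025,0.0045,0,0,0,0,1],[0.025,0.0045,0,0,0,0,1],[0.012,0.0021,0,0,0,0,1],[0.008,0.0014,0,0,0,0,1],[0.006,0.001,0,0,0,0,1]],
  ],
)

```text
clock: 2.87
eef_pos: [0.5075, -0.2416, 0.0903]
tool_rot: [-0.086, 0.996, -0.006, 0.004]
ft_force: [0.7, -0.2, -0.2]
grip_width: -0.0002
```

>>> move_arm(
  moves=[
    [[-0.03,-0.005,0,0,0,0,1],[-0.01,-0.002,-0.01,0,0,0,1],[0,0,-0.01,0,0,0,1],[0,0,0,0,0,0,1],[0,0,0,0,0,0,1]],
  ],
)

```text
clock: 3.28
eef_pos: [0.4892, -0.2457, 0.0822]
tool_rot: [-0.087, 0.996, -0.008, 0.006]
ft_force: [0.6, -0.2, 0.8]
grip_width: -0.0004
```

```bash
python3 see.py p2
```

```text
[ 0.4892 -0.2457  0.0822] [ 0.58 -0.18  0.79] 3.2833
```

View pics/p2.png

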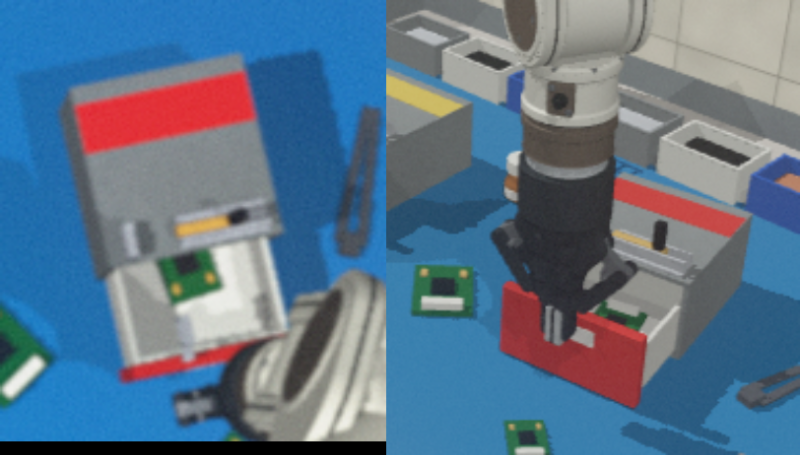

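The drawer hasn't moved and the tips are in front of the face. I'll lower by about 8 mm.

>>> move_arm(
  moves=[
    [[0,0,-0.009,0,0,0,1],[0,0,-0.005,0,0,0,1],[0,0,0,0,0,0,1],[0.01,0.002,0,0,0,0,1]],
  ],
)

```text
clock: 3.72
eef_pos: [0.4943, -0.2445, 0.0741]
tool_rot: [-0.087, 0.996, -0.007, 0.006]
ft_force: [0.4, -0.2, -0.5]
grip_width: -0.0001
```

>>> move_arm(
  moves=[
    [[0.008,0.0014,0,0,0,0,1],[0.008,0.0014,0,0,0,0,1],[0.008,0.0014,0,0,0,0,1],[0.008,0.0014,0,0,0,0,1]],
  ],
)

```text
clock: 4.05
eef_pos: [0.5118, -0.2414, 0.0739]
tool_rot: [-0.087, 0.996, -0.007, 0.005]
ft_force: [-0.6, -0.3, 2.1]
grip_width: -0.0001
```

>>> move_arm(
  moves=[
    [[0.008,0.0014,0,0,0,0,1],[0.008,0.0014,0,0,0,0,1],[0.008,0.0014,0,0,0,0,1],[0.008,0.0014,0,0,0,0,1],[0,0,0,0,0,0,1]],
  ],
)

```text
clock: 4.47
eef_pos: [0.53, -0.2381, 0.074]
tool_rot: [-0.087, 0.996, -0.008, 0.005]
ft_force: [0.4, -0.1, 0.3]
grip_width: 0.0001
```

```bash
python3 see.py p3
```

```text
[ 0.53   -0.2381  0.074 ] [ 0.41 -0.15  0.25] 4.4667
```

View pics/p3.png

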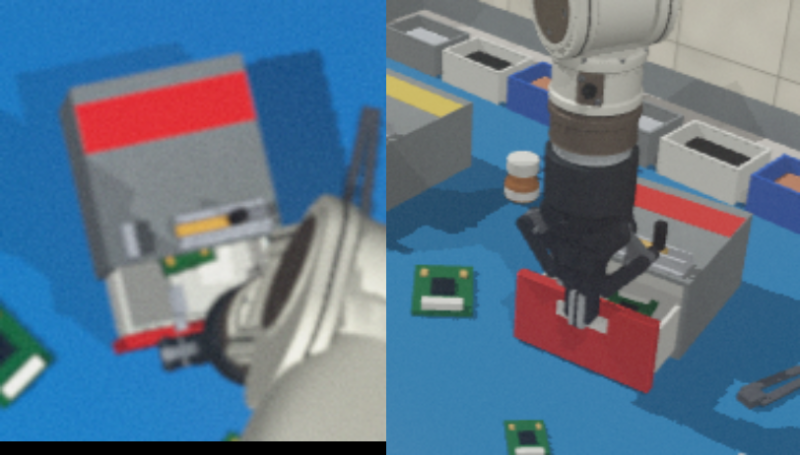

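The drawer is sliding in smoothly and the board is riding along. I'll carry on.

>>> move_arm(
  moves=[
    [[0.008,0.0014,0,0,0,0,1],[0.008,0.0014,0,0,0,0,1],[0.008,0.0014,0,0,0,0,1],[0.008,0.0014,0,0,0,0,1],[0.008,0.0014,0,0,0,0,1],[0.008,0.0014,0,0,0,0,1],[0.008,0.0014,0,0,0,0,1]],
  ],
)

```text
clock: 5.15
eef_pos: [0.5578, -0.2331, 0.0738]
tool_rot: [-0.086, 0.996, -0.007, 0.003]
ft_force: [-1.6, -0.2, 1.2]
grip_width: 0.0001
```

```bash
python3 see.py p4
```

```text
[ 0.5578 -0.2331  0.0738] [-1.64 -0.2   1.16] 5.15
```

View pics/p4.png

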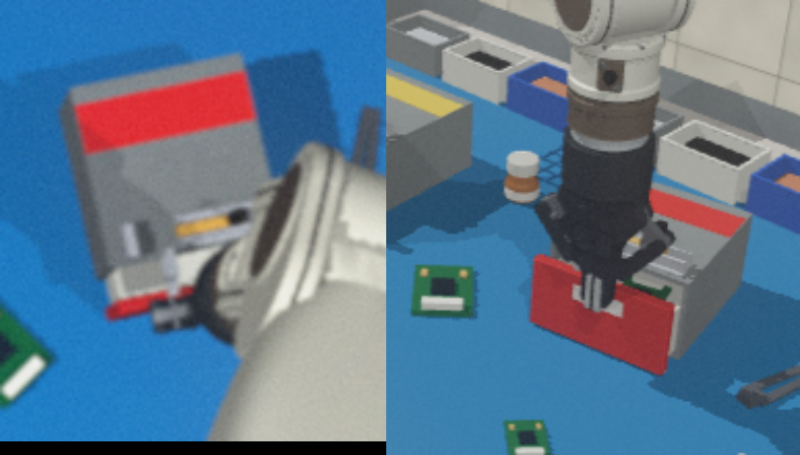

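>>> move_arm(
  moves=[
    [[0.006,0.001,0,0,0,0,1],[0.006,0.001,0,0,0,0,1],[0.006,0.001,0,0,0,0,1],[0.006,0.001,0,0,0,0,1],[0.005,0.001,0,0,0,0,1],[0.004,0.0007,0,0,0,0,1]],
  ],
)

```text
clock: 5.75
eef_pos: [0.5759, -0.2299, 0.0737]
tool_rot: [-0.086, 0.996, -0.007, 0.003]
ft_force: [-1.4, 0.3, 1.0]
grip_width: -0.0002
```

```bash
python3 see.py p5
```

```text
[ 0.5759 -0.2299  0.0737] [-1.45  0.29  0.98] 5.75
```

View pics/p5.png

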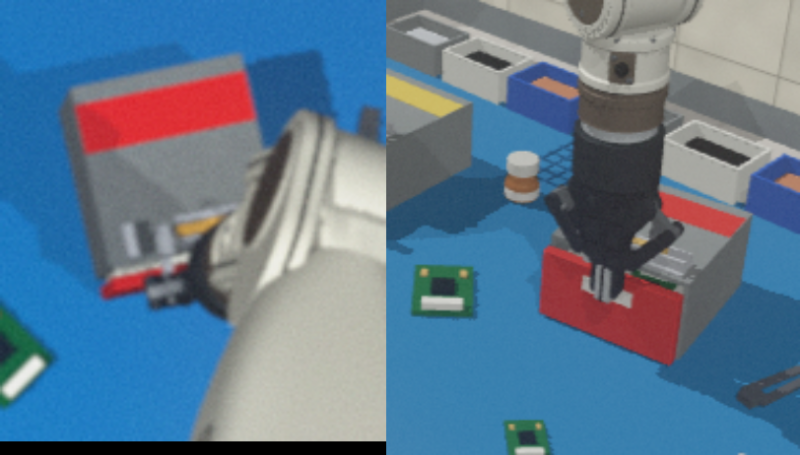

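>>> move_arm(
  moves=[
    [[0.004,0.0007,0,0,0,0,1],[0.004,0.0007,0,0,0,0,1],[0.004,0.0007,0,0,0,0,1],[0.004,0.0007,0,0,0,0,1]],
  ],
)

```text
clock: 6.18
eef_pos: [0.5819, -0.2288, 0.0735]
tool_rot: [-0.086, 0.996, -0.008, 0.0]
ft_force: [-10.5, -1.3, 8.3]
grip_width: -0.0003
```

>>> move_arm(
  moves=[
    [[0.004,0.0007,0,0,0,0,1],[0.004,0.0007,0,0,0,0,1],[0.004,0.0007,0,0,0,0,1],[0.004,0.0007,0,0,0,0,1]],
  ],
)

```text
clock: 6.52
eef_pos: [0.5818, -0.2288, 0.0737]
tool_rot: [-0.084, 0.996, -0.008, -0.008]
ft_force: [-7.4, -1.2, 4.8]
grip_width: 0.0001
```

The motion stopped at x=0.582 with 7–10 N, which matches the predicted closed position of 0.581. I'll back off, rise and check.

>>> move_arm(
  moves=[
    [[-0.02,-0.0035,0,0,0,0,1],[-0.06,-0.01,0,0,0,0,1],[-0.06,-0.01,0.03,0,0,0,1],[-0.06,-0.01,0.06,0,0,0,1],[-0.06,-0.03,0.06,0,0,0,1],[0,-0.06,0.07,0,0,0,1],[0,-0.08,0.06,0,0,0,1],[0,-0.08,0,0,0,0,1]],
  ],
)

```text
clock: 7.18
eef_pos: [0.4462, -0.3564, 0.2076]
tool_rot: [-0.091, 0.996, -0.003, -0.012]
ft_force: [2.2, 0.1, 1.2]
grip_width: 0.0
```

```bash
python3 see.py p6
```

```text
[ 0.4462 -0.3564  0.2076] [2.22 0.15 1.19] 7.1833
```

View pics/p6.png

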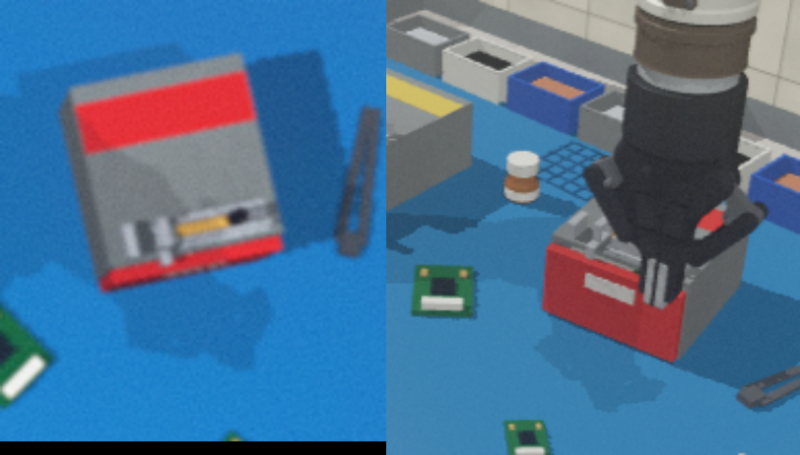

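```bash
python3 - <<'E'
from h import *
e=np.array([np.cos(np.radians(10.1)),np.sin(np.radians(10.1))]); l=np.array([-e[1],e[0]])
for n in("top0.npz","p6_top.npz"):
    c=dict(np.load(n)); W=cloud(c); p=c["pixels"].astype(int)
    r,g,b=p[...,0],p[...,1],p[...,2]; v,u=np.mgrid[0:480,0:640]
    red=(r>130)&(g<70)&(b<70)&(u>370)&(u<480)
    for nm,m in(("stripe",red&(v<210)),("front",red&(v>215)&(v<285))):
        Q=W[m]; Q=Q[np.isfinite(Q[:,0])&(Q[:,2]>.07)][:,:2]; print(n,nm,len(Q),Q.mean(0),"x",(Q@e).mean(), np.percentile(Q@e,[3,97]),"y",(Q@l).mean(),np.percentile(Q@l,[1,99]), cv2.minAreaRect(Q.astype(np.float32)*1000)[2])
    T=W[(u>370)&(u<470)&(v>190)&(v<240)&(W[...,2]>.119)&(p.sum(2)<150)][:,:2]; print("knob",len(T),T.mean(0),T.mean(0)@e,T.mean(0)@l)
E
```

```text
top0.npz stripe 962 [ 0.71540987 -0.20013946] x 0.6692254869938937 [0.65263205 0.6859291 ] y -0.32249702124927 [-0.38765038 -0.25728433] 9.961658477783203
top0.npz front 184 [ 0.52235875 -0.23440242] x 0.4731574637016555 [0.46978665 0.47656903] y -0.32237427199805974 [-0.38679449 -0.25356332] 10.263335227966309
knob 11 [ 0.62429075 -0.2436225 ] 0.5718929462991151 -0.3493269537488026
p6_top.npz stripe 978 [ 0.71507839 -0.19965195] x 0.6689846452700892 [0.65241372 0.68585458] y -0.32195893313611185 [-0.38765973 -0.25668005] 10.456276893615723
p6_top.npz front 269 [ 0.59692216 -0.21939914] x 0.5491964555835755 [0.54430874 0.55422429] y -0.32067943987510106 [-0.38686338 -0.25351346] 9.988118171691895
knob 13 [ 0.62457654 -0.24459482] 0.5720037955329975 -0.35033431914729307
```

The drawer travelled 76 mm. The knob now stands about 28 mm behind the front (29 expected), so the drawer is home. Next I'll move to the right of the knob and work out the tilt correction.

>>> move_arm(
  moves=[
    [[0.075,0.026,0,0,0,0,1],[0.075,0.026,0,0,0,0,1],[0.075,0.026,0,0,0,0,1],[0.075,0.026,0,0,0,0,1],[0.05,0.018,0,0,0,0,1],[0,0,0,0,0,0,1]],
  ],
)

```text
clock: 7.78
eef_pos: [0.6247, -0.2975, 0.1994]
tool_rot: [-0.081, 0.997, -0.001, -0.013]
ft_force: [-0.6, 0.5, 0.4]
grip_width: -0.0001
```

```bash
cat > err.py <<'E'
from workcell import *
from h import *
from scipy.spatial.transform import Rotation as R
import sys
o=get_obs(); ya=np.radians(10.1); e=np.array([np.cos(ya),np.sin(ya)]); l=np.array([-e[1],e[0]])
D=R.from_matrix(np.array([[-e[0],l[0],0],[-e[1],l[1],0],[0,0,-1]]))
rv=(D*R.from_quat(o["tool_rot"]).inv()).as_rotvec(degrees=True)
p=o["eef_pos"]; print(p.round(4),"case x,y",(p[:2]@e).round(4),(p[:2]@l).round(4),"rot units",(rv/30).round(3),"F",o["ft_force"].round(1),o["joint_pos"].round(2))
t=e*0.572+l*(-0.397); d=np.r_[t,0.119]-p; print("delta units to start",(d/0.5).round(4))
E
python3 err.py
```

```text
[ 0.6247 -0.2975  0.1994] case x,y 0.5628 -0.4024 rot units [ 0.006 -0.049  0.027] F [-0.6  0.5  0.4] [-0.44  0.68  0.58  1.49 -0.01 -0.6 ]
delta units to start [ 0.0161  0.0139 -0.1608]
```

>>> move_arm(
  moves=[
    [[0.012,0.01,-0.03,0.006,-0.04,0.025,1],[0.005,0.004,-0.04,0,0,0,1],[0,0,-0.04,0,0,0,1],[0,0,-0.02,0,0,0,1],[0,0,0,0,0,0,1]],
  ],
)

```text
clock: 8.2
eef_pos: [0.6367, -0.2855, 0.1292]
tool_rot: [-0.091, 0.996, 0.001, -0.001]
ft_force: [-0.3, -0.1, -0.7]
grip_width: -0.0001
```

```bash
python3 err.py; python3 see.py p7
```

```text
[ 0.6367 -0.2855  0.1292] case x,y 0.5768 -0.3928 rot units [-0.002 -0.003 -0.012] F [-0.3 -0.1 -0.7] [-0.42  0.7   0.44  1.31  0.   -0.6 ]
delta units to start [-0.0079 -0.01   -0.0205]
[ 0.6367 -0.2855  0.1292] [-0.31 -0.14 -0.68] 8.2
```

View pics/p7.png

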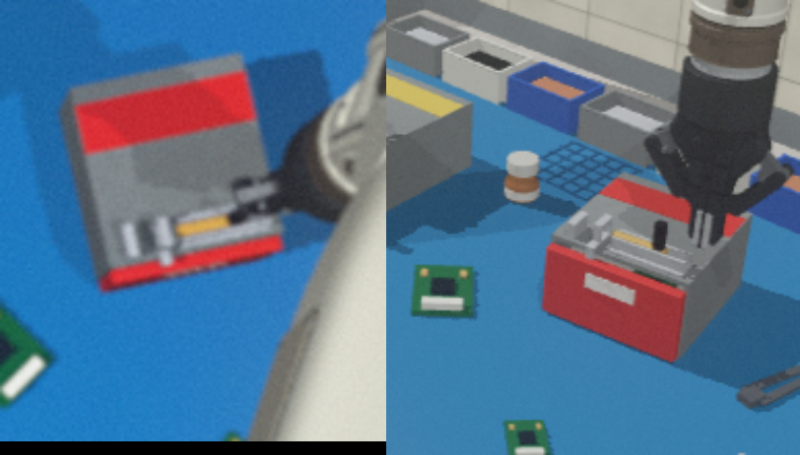

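The fingertips are right of the knob in the side view (fingers at 705,230, knob at 660,235) and still about 10 mm high. I'll lower and centre them.

>>> move_arm(
  moves=[
    [[-0.008,-0.01,-0.008,0,0,0,1],[0,0,-0.01,0,0,0,1],[0,0,0,0,0,0,1]],
  ],
)

```text
clock: 8.55
eef_pos: [0.6343, -0.2927, 0.1255]
tool_rot: [-0.091, 0.996, -0.002, 0.003]
ft_force: [-0.5, -0.7, 0.8]
grip_width: -0.0003
```

```bash
python3 err.py
```

```text
[ 0.6343 -0.2927  0.1255] case x,y 0.5732 -0.3995 rot units [ 0.005  0.011 -0.01 ] F [-0.5 -0.7  0.8] [-0.43  0.7   0.42  1.29  0.   -0.61]
delta units to start [-0.0031  0.0044 -0.0129]
```

>>> move_arm(
  moves=[
    [[-0.002,0,-0.013,0,0,0,1],[0,0,-0.003,0,0,0,1],[0,0,0,0,0,0,1]],
  ],
)

```text
clock: 8.8
eef_pos: [0.6337, -0.2942, 0.1188]
tool_rot: [-0.09, 0.996, -0.003, 0.004]
ft_force: [-0.1, 0.6, -0.3]
grip_width: -0.0001
```

```bash
python3 err.py
```

```text
[ 0.6337 -0.2942  0.1188] case x,y 0.5723 -0.4007 rot units [ 0.008  0.018 -0.007] F [-0.1  0.6 -0.3] [-0.43  0.7   0.41  1.27  0.   -0.61]
delta units to start [-0.0018  0.0072  0.0004]
```

Height and line are good. I'll push left slowly.

>>> move_arm(
  moves=[
    [[-0.0018,0.01,0,0,0,0,1],[-0.0018,0.01,0,0,0,0,1],[-0.0018,0.01,0,0,0,0,1],[-0.0014,0.008,0,0,0,0,1],[-0.0014,0.008,0,0,0,0,1]],
  ],
)

```text
clock: 9.22
eef_pos: [0.6294, -0.2695, 0.1192]
tool_rot: [-0.089, 0.996, -0.003, 0.005]
ft_force: [0.9, -0.3, 1.0]
grip_width: 0.0001
```

```bash
python3 err.py
```

```text
[ 0.6294 -0.2695  0.1192] case x,y 0.5723 -0.3757 rot units [ 0.008  0.019 -0.006] F [ 0.9 -0.3  1. ] [-0.4   0.67  0.35  1.24 -0.   -0.58]
delta units to start [ 0.0068 -0.042  -0.0003]
```

>>> move_arm(
  moves=[
    [[-0.0014,0.008,0,0,0,0,1],[-0.0014,0.008,0,0,0,0,1],[-0.0014,0.008,0,0,0,0,1],[-0.0014,0.008,0,0,0,0,1],[-0.0014,0.008,0,0,0,0,1]],
  ],
)

```text
clock: 9.63
eef_pos: [0.6256, -0.2482, 0.1193]
tool_rot: [-0.09, 0.996, -0.004, 0.005]
ft_force: [-0.3, -1.6, 0.0]
grip_width: 0.0002
```

```bash
python3 err.py; python3 see.py p8
```

```text
[ 0.6256 -0.2482  0.1193] case x,y 0.5724 -0.3541 rot units [ 0.015  0.019 -0.006] F [-0.3 -1.6  0. ] [-0.38  0.64  0.31  1.22 -0.   -0.56]
delta units to start [ 0.0143 -0.0846 -0.0007]
[ 0.6256 -0.2482  0.1193] [-0.31 -1.62  0.05] 9.6333
```

View pics/p8.png

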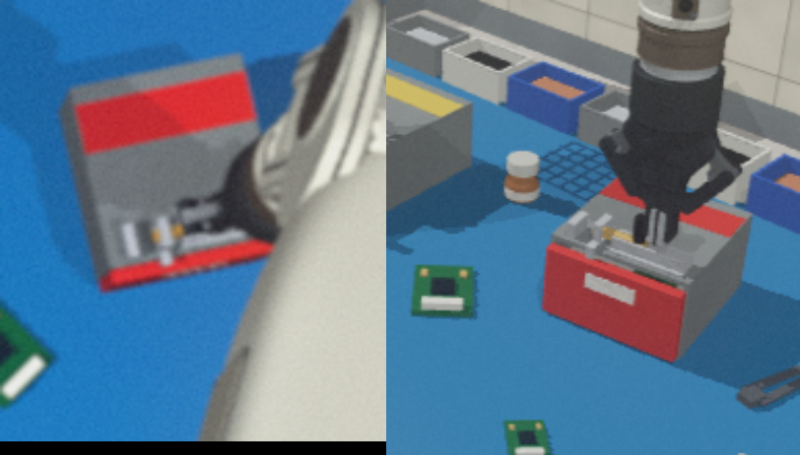

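The brass bar has entered the staple (top view 168,232) and the knob is moving. I'll carry on gently to the stop.

>>> move_arm(
  moves=[
    [[-0.0011,0.006,0,0,0,0,1],[-0.0011,0.006,0,0,0,0,1],[-0.0011,0.006,0,0,0,0,1],[-0.0009,0.005,0,0,0,0,1],[-0.0009,0.005,0,0,0,0,1]],
  ],
)

```text
clock: 10.15
eef_pos: [0.6235, -0.236, 0.1196]
tool_rot: [-0.089, 0.996, -0.007, 0.005]
ft_force: [2.7, -10.8, -3.3]
grip_width: 0.0001
```

```bash
python3 err.py
```

```text
[ 0.6235 -0.236   0.1196] case x,y 0.5725 -0.3417 rot units [ 0.026  0.022 -0.003] F [  2.7 -10.8  -3.3] [-0.36  0.63  0.28  1.21 -0.01 -0.54]
delta units to start [ 0.0185 -0.1091 -0.0013]
```

>>> move_arm(
  moves=[
    [[-0.0011,0.006,0,0,0,0,1],[-0.0011,0.006,0,0,0,0,1],[-0.0011,0.006,0,0,0,0,1]],
  ],
)

```text
clock: 10.4
eef_pos: [0.6234, -0.2362, 0.1199]
tool_rot: [-0.086, 0.996, -0.017, 0.006]
ft_force: [1.9, -8.6, -3.2]
grip_width: -0.0002
```

```bash
python3 err.py
```

```text
[ 0.6234 -0.2362  0.1199] case x,y 0.5723 -0.3419 rot units [0.062 0.03  0.01 ] F [ 1.9 -8.6 -3.2] [-0.35  0.62  0.26  1.19 -0.03 -0.52]
delta units to start [ 0.0187 -0.1086 -0.0019]
```

The bolt is against its stop: no further travel with 9–11 N of push. I'll withdraw to the right, then up and clear.

>>> move_arm(
  moves=[
    [[0.0035,-0.02,0,0,0,0,1],[0.005,-0.03,0,0,0,0,1],[0,-0.01,0.05,0,0,0,1],[0,0,0.07,0,0,0,1],[-0.02,0,0.07,0,0,0,1],[-0.07,0,0.03,0,0,0,1],[-0.08,0,0,0,0,0,1],[-0.08,0,0,0,0,0,1]],
  ],
)

```text
clock: 11.07
eef_pos: [0.5047, -0.265, 0.2292]
tool_rot: [-0.089, 0.996, -0.012, 0.007]
ft_force: [-1.0, -0.8, 0.0]
grip_width: -0.0001
```

>>> move_arm(
  moves=[
    [[-0.07,0.03,0,0,0,0,1],[-0.07,0.03,0,0,0,0,1],[-0.04,0.04,0,0,0,0,1],[0,0,0,0,0,0,1],[0,0,0,0,0,0,1]],
  ],
)

```text
clock: 11.48
eef_pos: [0.4029, -0.2118, 0.2318]
tool_rot: [-0.087, 0.996, -0.009, 0.008]
ft_force: [0.1, -1.0, 0.7]
grip_width: -0.0004
```

```bash
python3 err.py; python3 see.py p9; python3 - <<'E'
from h import *
e=np.array([np.cos(np.radians(10.1)),np.sin(np.radians(10.1))]); l=np.array([-e[1],e[0]])
c=dict(np.load("p9_top.npz")); W=cloud(c); p=c["pixels"].astype(int)
r,g,b=p[...,0],p[...,1],p[...,2]; v,u=np.mgrid[0:480,0:640]
red=(r>130)&(g<70)&(b<70)&(u>370)&(u<480)
Q=W[red&(v>215)&(v<285)&(W[...,2]>.07)][:,:2]; print("front",len(Q),(Q@e).mean(),np.percentile(Q@e,[3,97]))
T=W[(u>370)&(u<470)&(v>190)&(v<245)&(W[...,2]>.119)&(p.sum(2)<150)][:,:2]; print("knob",len(T),T.mean(0)@e,T.mean(0)@l)
cv2.imwrite("pics/full9.png",c["pixels"][:,:,::-1])
E
```

```text
[ 0.4029 -0.2118  0.2318] case x,y 0.3595 -0.2791 rot units [0.033 0.033 0.005] F [ 0.1 -1.   0.7] [-0.48  0.14 -0.15  1.26 -0.01 -0.65]
delta units to start [ 0.4597 -0.1576 -0.2255]
[ 0.4029 -0.2118  0.2318] [ 0.09 -0.99  0.7 ] 11.4833
front 256 0.5493249550716637 [0.54431327 0.55413716]
knob 11 0.5714503702358429 -0.3198674033314333
```

View pics/p9.png

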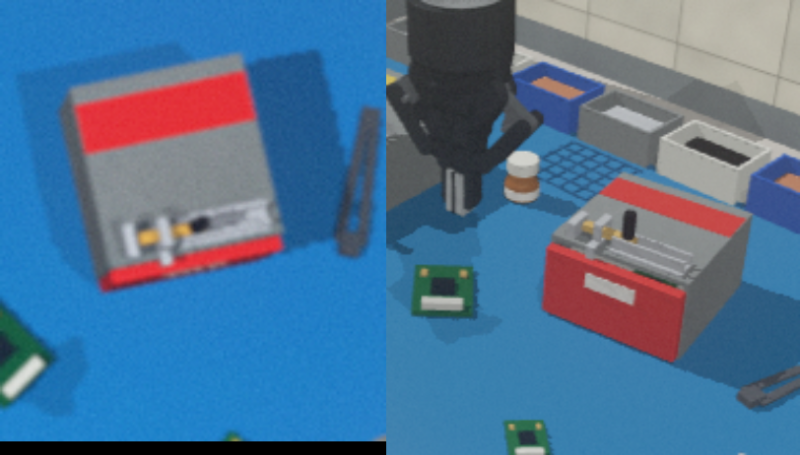

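View pics/full9.png

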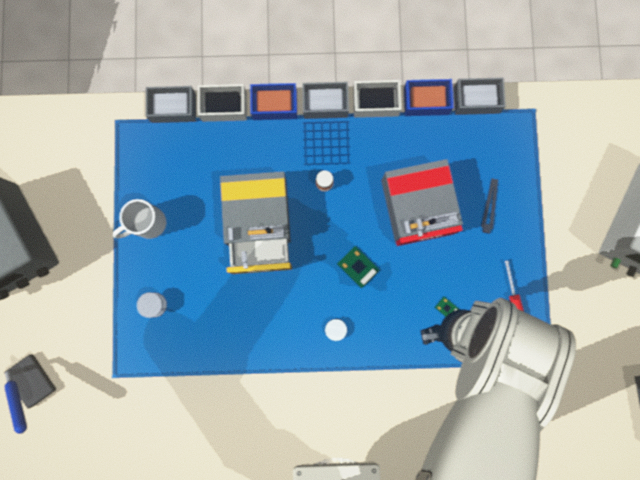

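The bolt passes through the staple, with brass showing on both sides of it near (150–185, 232), and the knob is on the cabinet's middle line. The drawer is closed, the yellow cabinet and the loose items haven't moved, and the arm is clear.

```bash
python3 -c "
from workcell import *
print(job_done())"
```

```text
the job is handed in; nothing more can be done
None
```

The red drawer is fully home and its bolt is shot through the staple; I then withdrew the arm clear and handed the job in at about 11.5 s.

- **Drawer:** I pushed it 76 mm at about 45 mm/s, slowing to under 25 mm/s near the end. It stopped with about 10 N of contact force. The closed front measured 28 mm ahead of the knob axis, against 29 mm expected.
- **Bolt:** I pushed the knob left until it would not move under 9–11 N. It ended about 2 mm from the cabinet's middle line, within camera error. In the pictures the brass bar passes through the staple, and the drawer had not shifted.
- **Everything else:** The last pictures show the yellow drawer, its bolt and the loose items where they were. The arm was partly over the screwdriver and the small board in that view. The board in the drawer cannot be seen now; it was lying flat and riding along when last visible.
- **One deviation:** On the first approach the fingers drifted about 13 mm too high, to near the top edge of the drawer front. I backed off and lowered them; the drawer had not moved, and the force readings stayed at noise level.

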